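# Gather brass fittings in the lamp-side corner of a tray

## Task

Switch on the bench lamp by pressing its push switch fully down and letting it spring back. Then take the wooden tray by its raised grip board, lift it well clear of the bench (10 cm or more under its lowest corner) and tilt it, by roughly 30 degrees, until all four loose brass fittings have slid together into the far corner on the lamp's side (of the two corners opposite the grip board, the left one if the lamp stands on the left, else the right one); do not touch the fittings themselves and leave the other things on the bench where they are. Finish while holding the tray like that: tilted, still, and clear of the bench and of everything else.

Things in the scene. Friction and masses are not known exactly. Their poses are not given: they have to be found in the camera images.
- tray: Loose wooden tray, 200 to 330 g, turned up to 0.5 rad. Inside x -85 to 85, y -70 to 70 mm; outside x -97 to 91, y -76 to 76. Floor 6 mm thick, walls 40 mm high. The 12 mm thick wall at -x faces the robot; its middle 80 mm rises as a grip board to 90 mm above the bench. Origin on the underside, below the middle of the inside. x points from grip board to far wall, z up.
- tray_grip (a point): Where to grip the tray: middle of the grip board's 12 mm thickness (across the tray's x) and of its 80 mm length (along the tray's y), 66 mm above the tray's underside, 24 mm below the board's top. Axes as the tray's.
- corner_left (a point): The tray's far left inside corner (away from the grip board, +y side) at floor level.
- corner_right (a point): The tray's far right inside corner (away from the grip board, -y side) at floor level.
- boss1: Loose brass fitting in the tray: round boss, 16 mm diameter, 10 mm high, 17 g. Origin in the middle of its underside. Slides easily on the tray's waxed floor: friction about 0.2, so it starts at 9 to 14 degrees of tilt; along a wall it needs more, up to 25 degrees on the diagonal.
- boss2: A second round boss like boss1. Origin in the middle of its underside. Slides easily on the tray's waxed floor: friction about 0.2, so it starts at 9 to 14 degrees of tilt; along a wall it needs more, up to 25 degrees on the diagonal.
- slug1: Loose brass fitting in the tray: square slug, 16 by 16 by 10 mm high, 21 g. Origin in the middle of its underside. Slides easily on the tray's waxed floor: friction about 0.2, so it starts at 9 to 14 degrees of tilt; along a wall it needs more, up to 25 degrees on the diagonal.
- slug2: A second square slug like slug1. Origin in the middle of its underside. Slides easily on the tray's waxed floor: friction about 0.2, so it starts at 9 to 14 degrees of tilt; along a wall it needs more, up to 25 degrees on the diagonal.
- lamp: Green bench lamp, fixed, left (+y) or right (-y) of the tray. Foot 160 (x) by 110 by 34 mm high; a thin neck rises 55 mm from the foot's middle on the +x side and leans away from the robot to 210 mm high; the shade (90 mm wide, 100 to 190 mm up) hangs 190 mm from the foot's middle. Origin under the middle of the foot; x points to the neck.
- switch_top (a point): Middle of the top of the lamp's push switch: a grey round button, 26 mm diameter, in a black ring 42 mm wide, 45 mm from the foot's middle on the robot's side; its top is 52 mm above the bench. Pressed straight down.
- switch (a joint): Travel of the push switch in m: 0 released, 0.006 fully down. A spring returns it: about 1.5 N starts it, 5 N has it fully down.
- brush_pot: Fixed white ceramic pot of brushes, 90 mm wide, 100 mm high, brushes up to 245 mm high, on the other side of the tray from the lamp. Origin under its middle.
- gouge1: Bystander: carving gouge, dark handle, about 200 mm long, 23 mm thick, lying to the left of the tray along x.
- gouge2: Bystander: carving gouge, light handle, about 180 mm long, 23 mm thick, lying to the right of the tray along x.
- mallet: Bystander: wooden mallet, 60 mm high, lying far right.
- whetstone: Bystander: grey whetstone 160 by 50 by 24 mm, front left, towards the robot.
- offcut: Bystander: light wood offcut 130 by 45 by 30 mm, front right, towards the robot.
- straightedge: Bystander: steel straightedge 200 by 30 by 5 mm, lying at the right of the bench.

How it is judged:
By the outcome, as a careful person would: the job done as asked, in the order asked, and still so for the second after the job is handed in, while the arm keeps its last pose, push and grip.
It also fails if it takes over 56 s, if anything falls off the work surface, if the arm or the gripper's body presses on something with over 40 N, if the wrist force passes 120 N, or if a joint passes its speed limit or range.

## Robot

A 6-joint arm with a two-finger parallel gripper is mounted at the origin on the work surface. World frame = base frame: x ahead of the robot, y to its left, z up, the work surface at z = 0. Lengths are in mm, angles in rad, forces in N, time in s.
With the tool pointing down it reaches from about 300 to 825 mm from the base axis. Payload 5.4 kg.
Tool frame: the origin (TCP) lies at the very end of the fingers, on their centre line; the grasp point (between the pads) lies 19 mm behind it; z points along the fingers, y is the line along which they close (so a half turn about z gives the same grasp; the last joint's range is limited). The gripper opens to 92 mm and grips with 3 to 60 N. Pads are 20 mm wide; open, the fingers measure 128 mm over their backs; the gripper's body (75 mm by 189 mm) begins 69 mm behind the grasp point.
Start: joints at [-1.437, 0.158, 1.597, -0, 1.386, -0.21], TCP at [193.789, -541.342, 214.601] pointing down, gripper open.
Joint ranges: [-2.91, 2.91], [-0.94, 2.29], [0.18, 2.7], [-1.29, 4.43], [0.17, 2.64], [-3, 3]. Speed limits (rad/s): [2.57, 2.57, 3.14, 3.14, 3.14, 3.14].

## Interface

Orientations are given as a unit quaternion [w, x, y, z].
In Python, from cell import observe, read_camera, calibration, r gives the robot as it stands.
- The arm moves only by the tool servo_tool, never from a script. Its argument "motion" is a list of rows, each an object with "delta_rot": the turn, a rotation vector about the tool's x, y, z in degrees, a list of three; "travel": the shift along the tool's x, y, z in cm, a list of three; "grip": the opening, from -1 (shut) to 1 (fully open). A call has 1 to 12 rows; each row is the pose to reach, as a shift and turn from the pose commanded when the call began, along the tool's axes at that moment; what a row does not reach only later rows make up. A row lasts 1/12 s, in which the tool goes at most 41.7 mm and 7.16 degrees, less where a joint would pass 70% of its speed; a pose out of reach is approached as far as the arm can. A call with a gripper value outside its range is refused whole. The fingers move at their own pace and stop on an object; the grip force is fixed at half the most. Time passes only in rows, so rows that repeat a pose let the fingers close. It gives the time, the measured TCP pose, the force, the opening and the grip force at its end, in the units of the state.
- observe(): the state, without advancing time (a new reading comes with each control period).
- read_camera(name): name is "side" or "top"; returns the picture (480x640x3 uint8, red, green, blue); there is no depth.
- calibration(name): a dict with "intrinsics" (3x3 intrinsics, pixels), "R" (3x3) and "t" (3): a world point X has camera coordinates R X + t. Camera axes: x right, y down, z forward; pixel columns grow to the right and rows downward; lengths in mm; the calibration is good to about 2 mm. A picture is of the moment at which its call begins. calibration takes no time and is no camera call.
- r.finish_job(): hands the job in; it is judged then, once.
The state is a dict: "clock": time; "joint_positions": joint angles; "dq": joint speeds; "effort": joint torques, N m; "position": TCP position; "orientation": TCP orientation; "contact_force": force on the tool from outside, world axes, zero at the start; "ft_torque": the same for the moment, N m; "finger_gap": finger opening in mm; "grasp_force": force on a finger pad.
Only numpy, scipy, OpenCV 4.12 (cv2) and the standard library are available. Lean on these libraries where they do the work, as an engineer would, in place of code of your own. Each camera call takes 0.05 s, during which the arm holds its last target. There are 200 camera calls.

## Working session

There is one attempt and no reset: what is moved stays moved. The work goes in short steps, Python scripts to look and compute and a tool call to move; the robot and the scene stay as the last step left them, time stands still between calls to the robot, and variables do not carry over. Pictures are saved under pics/ and viewed, at most 10 in all, crops included, and the job is handed in when it is done.

Besides the shell and the picture viewer there is one more tool, called after ">>>" by a JSON object that holds its "fn" and its "kwargs". servo_tool: Moves the arm, as the interface text tells. Its arguments: {"type":"object","properties":{"motion":{"type":"array","items":{"type":"object","properties":{"delta_rot":{"type":"array","items":{"type":"number"}},"travel":{"type":"array","items":{"type":"number"}},"grip":{"type":"number"}}}}},"required":["motion"]}

```bash
ls; mkdir -p pics
python3 - <<'E'
from cell import observe, read_camera, calibration, r
import cv2
for n in("top","side"):
    cv2.imwrite(f"pics/{n}0.png",read_camera(n)[:,:,::-1]); c=calibration(n); print(n,c)
print(observe())
E
```

```text
pics
top {'intrinsics': array([[621.80403644,   0.        , 323.32750944],
       [  0.        , 621.80403644, 240.81577163],
       [  0.        ,   0.        ,   1.        ]]), 'R': array([[-1.27140789e-03, -9.99991534e-01,  3.91346825e-03],
       [-9.94332928e-01,  8.48178427e-04, -1.06307616e-01],
       [ 1.06303397e-01, -4.02645068e-03, -9.94325588e-01]]), 't': array([ -72.57218017,  527.59063973, 1393.63358697])}
side {'intrinsics': array([[453.76515327,   0.        , 319.37456123],
       [  0.        , 453.76515327, 235.40630646],
       [  0.        ,   0.        ,   1.        ]]), 'R': array([[-0.98563038, -0.16890001,  0.00235406],
       [-0.08682407,  0.49461656, -0.86476358],
       [ 0.14489422, -0.85254164, -0.50217369]]), 't': array([ 512.59919816,  139.26942699, 1090.10153494])}
{'clock': 0.1, 'joint_positions': array([-1.43710787e+00,  1.58972338e-01,  1.59809870e+00, -7.66809755e-06,
        1.38619287e+00, -2.10117239e-01]), 'dq': array([ 4.57972958e-04, -2.47502594e-03, -4.80763909e-03,  1.12852991e-03,
       -9.40101146e-05,  9.60532582e-06]), 'effort': array([ 1.27215926e-04, -3.86500525e+01, -3.22961354e+01,  7.04317773e-02,
        3.39211849e-02, -5.22167738e-05]), 'position': array([ 193.70863426, -540.79288829,  213.72887304]), 'orientation': array([-8.35163585e-04,  9.85260590e-01,  1.71058096e-01,  2.81597446e-05]), 'contact_force': array([ 0.26185558, -0.39869729, -0.53257396]), 'ft_torque': array([-0.0409613 ,  0.02739218, -0.01026313]), 'grasp_force': 0.0, 'finger_gap': 91.8575402427327}
```

View pics/top0.png

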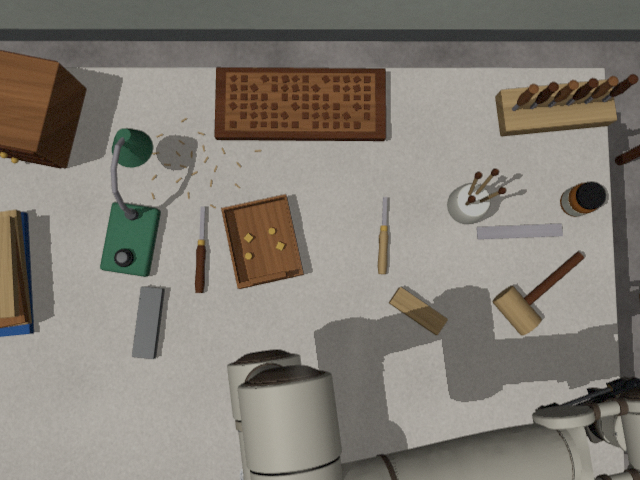

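View pics/side0.png

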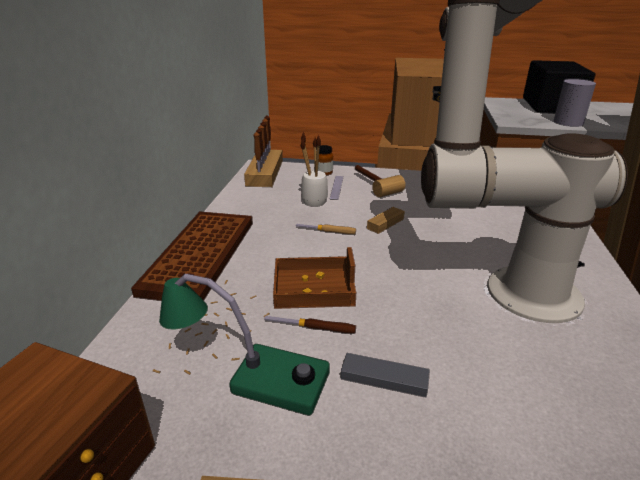

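The top view shows the lamp on the left, with its switch at about (123,257). The tray is centred near (262,242), turned slightly, with its grip board at the near edge around (270,277). In the side view the switch is at about (303,370) and the board at (351,270).

```bash
cat > h.py <<'E'
import numpy as np, cv2
from scipy.spatial.transform import Rotation as Rn
from cell import observe, read_camera, calibration, r
def ray(n,uv):
    c=calibration(n); d=c["R"].T@np.linalg.solve(c["intrinsics"],[*uv,1.]); return -c["R"].T@c["t"],d
def onz(n,uv,z):
    o,d=ray(n,uv); return o+d*(z-o[2])/d[2]
def proj(n,X):
    c=calibration(n); p=c["intrinsics"]@(c["R"]@np.asarray(X,float)+c["t"]); return p[:2]/p[2]
def rot():
    q=observe()["orientation"]; return Rn.from_quat([q[1],q[2],q[3],q[0]])
def todo(P,Rt=None):
    s=observe(); R0=rot(); print("travel cm",np.round(R0.inv().apply(np.asarray(P)-s["position"])/10,2))
    if Rt is not None: print("rot deg",np.round((R0.inv()*Rt).as_rotvec(degrees=True),2))
E
python3 - <<'E'
from h import *
t=read_camera("top"); s=read_camera("side")
h=cv2.cvtColor(t,cv2.COLOR_RGB2HSV)
m=cv2.inRange(h,(0,90,20),(25,255,255)); m2=np.zeros_like(m); m2[185:300,212:312]=m[185:300,212:312]
m2=cv2.morphologyEx(m2,cv2.MORPH_CLOSE,np.ones((7,7)))
cs=max(cv2.findContours(m2,0,2)[0],key=cv2.contourArea); print(cv2.minAreaRect(cs))
print(cv2.approxPolyDP(cs,4,True)[:,0].tolist())
g=cv2.inRange(h,(60,80,20),(95,255,255)); g[:200]=0
c=max(cv2.findContours(g,0,2)[0],key=cv2.contourArea); rr=cv2.minAreaRect(c); print("foot",rr,onz("top",rr[0],34))
print("btn",onz("top",(123,257),52),onz("side",(303,368),52))
a=cv2.resize(t[185:300,90:312],None,fx=3.6,fy=3.6,interpolation=2)[:,:,::-1]
cv2.imwrite("pics/crop1.png",a)
E
```

```text
((261.7439270019531, 241.3048553466797), (82.76399993896484, 67.11915588378906), 77.90524291992188)
[[285, 195], [221, 208], [239, 288], [302, 274]]
foot ((129.70297241210938, 238.85830688476562), (48.98745346069336, 69.26943969726562), 10.080597877502441) [531.7554383  367.46785554  34.        ]
btn [488.91100271 375.60095118  52.        ] [485.64460202 375.57880823  52.        ]
```

View pics/crop1.png

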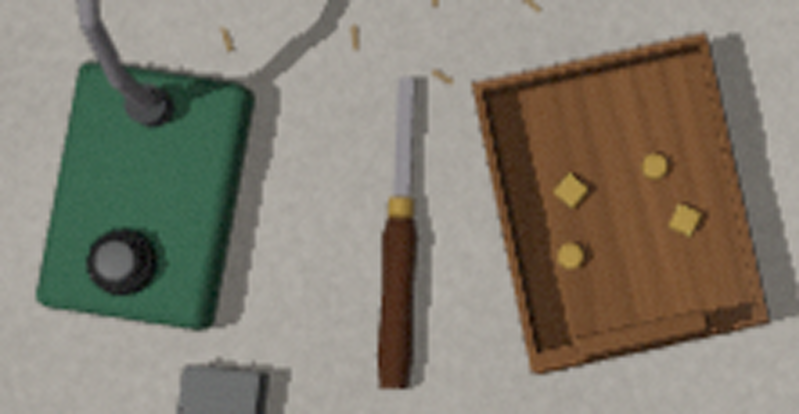

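```bash
cat >> h.py <<'E'
def tray():
    px=[(221.9,208.1),(286.1,195.3),(303.3,274.4),(239.2,288.3)]
    W=np.array([onz("top",p,40)[:2] for p in px]); L=np.array([(91,76),(91,-76),(-97,-76),(-97,76)],float)
    a=(L-L.mean(0)); b=W-W.mean(0); th=np.arctan2((a[:,0]*b[:,1]-a[:,1]*b[:,0]).sum(),(a*b).sum())
    c,s=np.cos(th),np.sin(th); M=np.array([[c,-s],[s,c]]); o=W.mean(0)-M@L.mean(0)
    return th,o,M,W-(L@M.T+o)
E
python3 - <<'E'
from h import *
th,o,M,e=tray(); print("yaw",np.degrees(th),o,e.round(1).tolist())
g=[*(o+M@[-91,0]),66]; print("grip",g, "proj",proj("top",[*g[:2],90]),proj("side",[*g[:2],90]))
print("btn",onz("top",(121.5,257.2),52))
# side triangulation of board top ends check
s=read_camera("side"); cv2.imwrite("pics/side_crop.png",cv2.resize(s[235:320,260:370],None,fx=5,fy=5,interpolation=2)[:,:,::-1])
b=[484*1.,377.,52]; 
todo([487,377,120]); R0=rot(); print("tool axes",R0.as_matrix().round(3).tolist())
for y in [(-g[1])]: pass
E
```

```text
yaw 12.31221818059837 [528.32725757  65.18649238] [[0.4, -0.9], [-2.5, 1.5], [0.4, 1.9], [1.7, -2.6]]
grip [np.float64(439.420246284604), np.float64(45.78176759112881), 66] proj [268.74644477 278.16611741] [349.90966127 254.89379442]
btn [488.46505698 378.94070462  52.        ]
travel cm [ 58.55 -76.54   9.49]
tool axes [[0.941, 0.337, -0.0], [0.337, -0.941, 0.001], [0.0, -0.001, -1.0]]
```

View pics/side_crop.png

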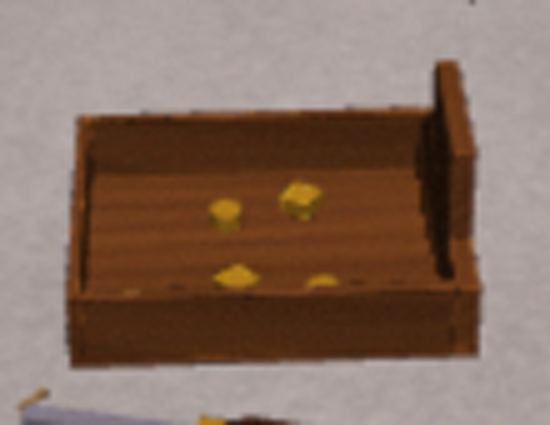

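The board's top centre, about (351,256) in the side view, agrees with the tray pose to within about 3 mm. First I move over the switch with the fingers shut and yaw turned to 0.

>>> {"fn": "servo_tool", "kwargs": {"motion": [{"travel":[58.5,-76.5,1.5],"delta_rot":[0,0,20],"grip":-1},{"travel":[58.5,-76.5,1.5],"delta_rot":[0,0,20],"grip":-1},{"travel":[58.5,-76.5,1.5],"delta_rot":[0,0,20],"grip":-1},{"travel":[58.5,-76.5,1.5],"delta_rot":[0,0,20],"grip":-1},{"travel":[58.5,-76.5,1.5],"delta_rot":[0,0,20],"grip":-1},{"travel":[58.5,-76.5,1.5],"delta_rot":[0,0,20],"grip":-1},{"travel":[58.5,-76.5,1.5],"delta_rot":[0,0,20],"grip":-1},{"travel":[58.5,-76.5,1.5],"delta_rot":[0,0,20],"grip":-1},{"travel":[58.5,-76.5,1.5],"delta_rot":[0,0,20],"grip":-1},{"travel":[58.5,-76.5,1.5],"delta_rot":[0,0,20],"grip":-1},{"travel":[58.5,-76.5,1.5],"delta_rot":[0,0,20],"grip":-1},{"travel":[58.5,-76.5,1.5],"delta_rot":[0,0,20],"grip":-1}]}}

```text
clock: 1.25
position: [346.0, -63.2, 207.0]
orientation: [0.0, 1.0, -0.003, 0.001]
contact_force: [1.1, -0.9, -0.3]
finger_gap: 14.0
grasp_force: 0.0
```

```bash
python3 -c "
from h import *
todo([487,377,150],Rn.from_matrix([[1,0,0],[0,-1,0],[0,0,-1]]))"
```

```text
travel cm [ 13.83 -44.11   5.69]
rot deg [ 0.04 -0.08 -0.34]
```

>>> {"fn": "servo_tool", "kwargs": {"motion": [{"travel":[14,-44,0],"grip":-1},{"travel":[14,-44,0],"grip":-1},{"travel":[14,-44,0],"grip":-1},{"travel":[14,-44,0],"grip":-1},{"travel":[14,-44,0],"grip":-1},{"travel":[14,-44,0],"grip":-1},{"travel":[14,-44,0],"grip":-1},{"travel":[14,-44,0],"grip":-1},{"travel":[14,-44,0],"grip":-1},{"travel":[14,-44,0],"grip":-1},{"travel":[14,-44,0],"grip":-1},{"travel":[14,-44,5.5],"grip":-1}]}}

```text
validation failed for argument at $.mo...
```

```bash
python3 -c "
from h import *
todo([487,377,75],Rn.from_matrix([[1,0,0],[0,-1,0],[0,0,-1]]));print(observe()['joint_positions'],observe()['position'])"
```

```text
travel cm [ 13.82 -44.11  13.19]
rot deg [ 0.04 -0.08 -0.34]
[-5.28656036e-01 -4.83567077e-01  2.17601497e+00  5.63113723e-05
  1.44766032e+00  1.04812349e+00] [345.96365015 -63.20524835 207.03837189]
```

All keys are needed in each row.

>>> {"fn": "servo_tool", "kwargs": {"motion": [{"travel":[14,-44,0],"delta_rot":[0,0,0],"grip":-1},{"travel":[14,-44,0],"delta_rot":[0,0,0],"grip":-1},{"travel":[14,-44,0],"delta_rot":[0,0,0],"grip":-1},{"travel":[14,-44,0],"delta_rot":[0,0,0],"grip":-1},{"travel":[14,-44,0],"delta_rot":[0,0,0],"grip":-1},{"travel":[14,-44,0],"delta_rot":[0,0,0],"grip":-1},{"travel":[14,-44,0],"delta_rot":[0,0,0],"grip":-1},{"travel":[14,-44,0],"delta_rot":[0,0,0],"grip":-1},{"travel":[14,-44,0],"delta_rot":[0,0,0],"grip":-1},{"travel":[14,-44,0],"delta_rot":[0,0,0],"grip":-1},{"travel":[14,-44,0],"delta_rot":[0,0,0],"grip":-1},{"travel":[14,-44,5.5],"delta_rot":[0,0,0],"grip":-1}]}}

```text
clock: 2.25
position: [495.0, 382.2, 174.7]
orientation: [-0.006, 1.0, -0.001, 0.009]
contact_force: [1.5, 1.5, 1.3]
finger_gap: 0.5
grasp_force: 0.0
```

```bash
python3 -c "
from h import *
todo([487,377,75],Rn.from_matrix([[1,0,0],[0,-1,0],[0,0,-1]]));print(observe()['joint_positions'],observe()['position'])"
```

```text
travel cm [-0.99  0.64  9.95]
rot deg [-0.66 -1.07 -0.07]
[0.46356876 0.29942739 1.51153147 0.00207569 1.30872122 2.03501028] [494.99505715 382.21766922 174.71697913]
```

>>> {"fn": "servo_tool", "kwargs": {"motion": [{"travel":[0,0,4],"delta_rot":[0,0,0],"grip":-1},{"travel":[0,0,6],"delta_rot":[0,0,0],"grip":-1},{"travel":[0,0,6],"delta_rot":[0,0,0],"grip":-1},{"travel":[0,0,6],"delta_rot":[0,0,0],"grip":-1}]}}

```text
clock: 2.58
position: [487.1, 373.0, 104.3]
orientation: [0.001, 1.0, -0.003, -0.001]
contact_force: [0.3, 0.6, 1.0]
finger_gap: 0.4
grasp_force: 0.0
```

```bash
python3 -c "
from h import *
todo([487,377.5,52],Rn.from_matrix([[1,0,0],[0,-1,0],[0,0,-1]]));print(observe()['position'])
a=read_camera('top')[225:285,90:170];b=read_camera('side')[300:420,220:380]
cv2.imwrite('pics/btn.png',np.hstack([cv2.resize(a,(400,300)),cv2.resize(b,(400,300))])[:,:,::-1])"
```

```text
travel cm [-0.   -0.46  5.23]
rot deg [ 0.07  0.14 -0.3 ]
[487.10911393 372.98205455 104.29364253]
```

View pics/btn.png

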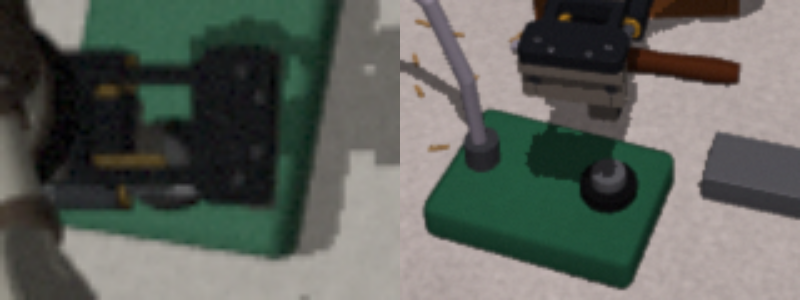

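The fingertips are over the button: in the side crop the tip is at (605,115) above the button at (608,172). Pressing now.

>>> {"fn": "servo_tool", "kwargs": {"motion": [{"travel":[0,-0.4,3],"delta_rot":[0,0,0],"grip":-1},{"travel":[0,-0.4,4.5],"delta_rot":[0,0,0],"grip":-1},{"travel":[0,-0.4,5.2],"delta_rot":[0,0,0],"grip":-1},{"travel":[0,-0.4,5.5],"delta_rot":[0,0,0],"grip":-1},{"travel":[0,-0.4,5.7],"delta_rot":[0,0,0],"grip":-1},{"travel":[0,-0.4,5.9],"delta_rot":[0,0,0],"grip":-1},{"travel":[0,-0.4,5.9],"delta_rot":[0,0,0],"grip":-1},{"travel":[0,-0.4,5.9],"delta_rot":[0,0,0],"grip":-1}]}}

```text
clock: 3.35
position: [488.7, 377.6, 50.2]
orientation: [-0.0, 1.0, -0.003, 0.001]
contact_force: [-8.5, -4.7, 14.7]
finger_gap: 0.1
grasp_force: 7.3
```

```bash
python3 -c "
from h import *
s=observe();print(s['position'],s['contact_force'],s['ft_torque'],s['dq'])
b=read_camera('side')[310:410,230:350]; a=read_camera('side')[200:410,100:350]
s=observe();print(s['position'],s['contact_force'],s['ft_torque'])
cv2.imwrite('pics/btn2.png',np.hstack([cv2.resize(a,(400,336)),cv2.resize(b,(400,336))])[:,:,::-1])"
```

```text
[488.68310373 377.64677477  50.20367353] [-8.45940585 -4.66618137 14.72882344] [-0.88315688  1.58427737 -0.00433363] [-0.00061983 -0.00145731  0.00030152 -0.00072716 -0.002265    0.00141462]
[488.68222407 377.66965965  50.23067566] [-8.25546044 -4.42729257 14.86487203] [-0.81510412  1.50341471  0.00306255]
```

View pics/btn2.png

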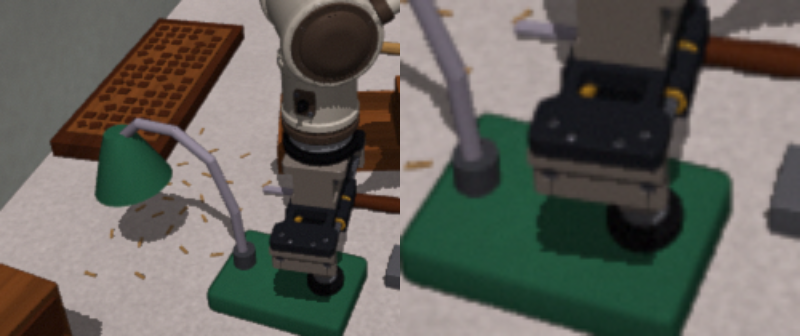

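```bash
python3 -c "
from h import *
p=observe()['position']
print(proj('side',p),proj('top',p))
for z in (34,46,52): print(z,onz('side',(303.4,368.5),z),onz('top',(121.5,257.2),z))
a=cv2.imread('pics/side0.png')[345:400,275:335]; t=cv2.imread('pics/top0.png')[235:275,100:145]
cv2.imwrite('pics/sw.png',np.hstack([cv2.resize(a,(436,400),interpolation=0),cv2.resize(t,(360,400),interpolation=0)]))"
```

```text
[301.12201312 369.35683131] [122.322472   257.16609299]
34 [488.37165698 359.91467026  34.        ] [489.91667005 384.72035435  34.        ]
46 [485.92488156 371.05137745  46.        ] [488.948928   380.86725453  46.        ]
52 [484.70149384 376.61973104  52.        ] [488.46505698 378.94070462  52.        ]
```

View pics/sw.png

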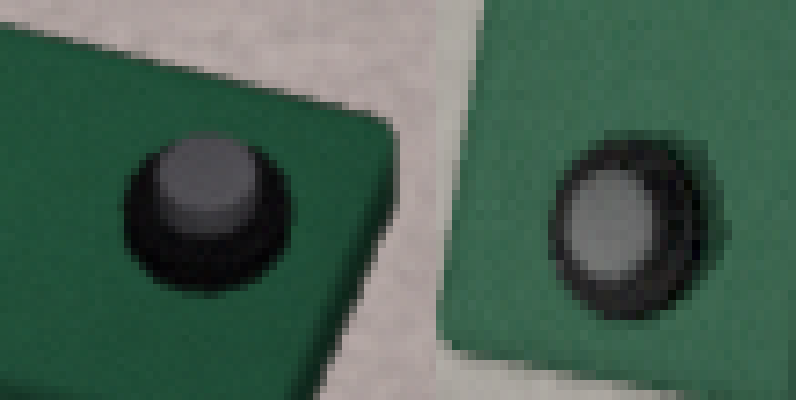

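The tip is centred on the button, but there is a lateral load and z has only come down to 50. I'll lift and read the free pose, then press again.

>>> {"fn": "servo_tool", "kwargs": {"motion": [{"travel":[0,0,-1.5],"delta_rot":[0,0,0],"grip":-1},{"travel":[0,0,-1.5],"delta_rot":[0,0,0],"grip":-1},{"travel":[0,0,-1.5],"delta_rot":[0,0,0],"grip":-1},{"travel":[0,0,-1.5],"delta_rot":[0,0,0],"grip":-1}]}}

```text
clock: 3.78
position: [488.4, 377.5, 61.6]
orientation: [-0.0, 1.0, -0.003, 0.001]
contact_force: [0.2, -0.6, 0.4]
finger_gap: 0.2
grasp_force: 0.0
```

>>> {"fn": "servo_tool", "kwargs": {"motion": [{"travel":[0,0,0.5],"delta_rot":[0,0,0],"grip":-1},{"travel":[0,0,0.5],"delta_rot":[0,0,0],"grip":-1},{"travel":[0,0,0.5],"delta_rot":[0,0,0],"grip":-1}]}}

```text
clock: 4.03
position: [487.7, 377.2, 55.6]
orientation: [0.0, 1.0, -0.003, -0.0]
contact_force: [0.7, -0.5, 2.9]
finger_gap: 0.3
grasp_force: 0.9
```

>>> {"fn": "servo_tool", "kwargs": {"motion": [{"travel":[0,0,0.2],"delta_rot":[0,0,0],"grip":-1},{"travel":[0,0,0.3],"delta_rot":[0,0,0],"grip":-1},{"travel":[0,0,0.3],"delta_rot":[0,0,0],"grip":-1}]}}

```text
clock: 4.28
position: [487.8, 377.3, 53.0]
orientation: [0.0, 1.0, -0.003, -0.0]
contact_force: [-0.3, -0.9, 3.6]
finger_gap: 0.3
grasp_force: 1.6
```

>>> {"fn": "servo_tool", "kwargs": {"motion": [{"travel":[0,0,0.4],"delta_rot":[0,0,0],"grip":-1},{"travel":[0,0,0.6],"delta_rot":[0,0,0],"grip":-1},{"travel":[0,0,0.6],"delta_rot":[0,0,0],"grip":-1}]}}

```text
clock: 4.53
position: [488.2, 377.5, 50.1]
orientation: [0.0, 1.0, -0.002, -0.0]
contact_force: [-8.1, -5.6, 20.9]
finger_gap: 0.5
grasp_force: 10.3
```

>>> {"fn": "servo_tool", "kwargs": {"motion": [{"travel":[0,0,-4],"delta_rot":[0,0,0],"grip":-1},{"travel":[0,0,-8],"delta_rot":[0,0,0],"grip":-1},{"travel":[0,0,-10],"delta_rot":[0,0,0],"grip":-1},{"travel":[0,0,-10],"delta_rot":[0,0,0],"grip":-1}]}}

```text
clock: 4.87
position: [491.3, 379.2, 153.3]
orientation: [-0.003, 1.0, -0.003, 0.005]
contact_force: [1.8, -0.7, 0.8]
finger_gap: 0.4
grasp_force: 0.0
```

```bash
python3 -c "
from h import *
o=[]
for n,(y,x) in dict(top=(100,90),side=(260,130)).items():
    a=read_camera(n)[:,:,::-1]; b=cv2.imread(f'pics/{n}0.png')
    A,B=a[y:y+140,x:x+180],b[y:y+140,x:x+180]; d=A.astype(int)-B
    print(n,(d>25).any(2).sum(),d[:70,:70].mean((0,1)))
    o.append(np.hstack([cv2.resize(A,(360,280)),cv2.resize(B,(360,280))]))
cv2.imwrite('pics/lamp.png',np.vstack(o))
c,s=np.cos(np.radians(12.3)),np.sin(np.radians(12.3))
Rt=Rn.from_matrix(np.array([[-s,c,0],[c,s,0],[0,0,-1]]).T.T)
print(Rt.as_matrix()); todo([440,46,160],Rt);print(observe()['position'])
"
```

```text
top 0 [-1.94938776 -2.06306122 -1.98244898]
side 582 [4.04571429 4.75489796 4.7422449 ]
[[-0.21303039  0.97704557  0.        ]
 [ 0.97704557  0.21303039  0.        ]
 [ 0.          0.         -1.        ]]
travel cm [-4.63 33.18 -1.3 ]
rot deg [ 2.000e-02 -6.000e-02 -1.026e+02]
[488.09657797 377.54729653 147.24531846]
```

View pics/lamp.png

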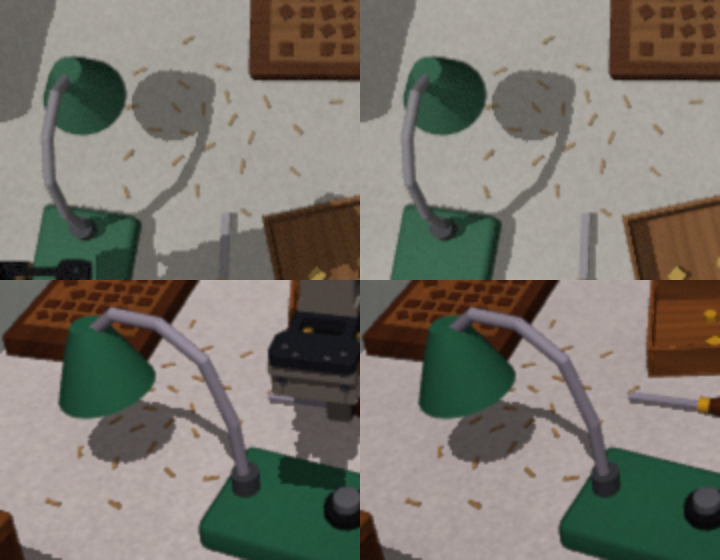

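The renderer shows no lamp light. The second press might toggle the lamp off again if it is a toggle switch, so one more full press makes the count odd. That is right for either kind of switch.

>>> {"fn": "servo_tool", "kwargs": {"motion": [{"travel":[0,0,4],"delta_rot":[0,0,0],"grip":-1},{"travel":[0,0,7.5],"delta_rot":[0,0,0],"grip":-1},{"travel":[0,0,8.8],"delta_rot":[0,0,0],"grip":-1},{"travel":[0,0,9.3],"delta_rot":[0,0,0],"grip":-1},{"travel":[0,0,9.8],"delta_rot":[0,0,0],"grip":-1},{"travel":[0,0,10.1],"delta_rot":[0,0,0],"grip":-1},{"travel":[0,0,10.1],"delta_rot":[0,0,0],"grip":-1},{"travel":[0,0,10.1],"delta_rot":[0,0,0],"grip":-1}]}}

```text
clock: 5.63
position: [484.3, 375.4, 49.9]
orientation: [0.003, 1.0, -0.002, -0.005]
contact_force: [-21.1, -14.2, 37.3]
finger_gap: 0.2
grasp_force: 18.4
```

>>> {"fn": "servo_tool", "kwargs": {"motion": [{"travel":[0,0,-4],"delta_rot":[0,0,0],"grip":-1},{"travel":[0,0,-8],"delta_rot":[0,0,0],"grip":-1},{"travel":[0,0,-12],"delta_rot":[0,0,0],"grip":0},{"travel":[0,0,-12],"delta_rot":[0,0,0],"grip":0},{"travel":[0,0,-12],"delta_rot":[0,0,0],"grip":0}]}}

```text
clock: 6.05
position: [489.6, 378.3, 169.4]
orientation: [-0.001, 1.0, -0.003, 0.003]
contact_force: [-0.9, 0.1, -0.4]
finger_gap: 18.7
grasp_force: 0.0
```

```bash
cat >> h.py <<'E'
c_,s_=np.cos(np.radians(12.3)),np.sin(np.radians(12.3))
RG=Rn.from_matrix([[-s_,c_,0],[c_,s_,0],[0,0,-1]])
E
python3 -c "
from h import *
todo([440,46,165],RG);print(observe()['position'])"
```

```text
travel cm [-4.79 33.25  0.33]
rot deg [   0.15   -0.34 -102.6 ]
[489.60559632 378.26885393 169.3726002 ]
```

>>> {"fn": "servo_tool", "kwargs": {"motion": [{"travel":[-4.8,33.2,0],"delta_rot":[0,0,-102.5],"grip":0},{"travel":[-4.8,33.2,0],"delta_rot":[0,0,-102.5],"grip":0},{"travel":[-4.8,33.2,0],"delta_rot":[0,0,-102.5],"grip":0},{"travel":[-4.8,33.2,0],"delta_rot":[0,0,-102.5],"grip":0},{"travel":[-4.8,33.2,0],"delta_rot":[0,0,-102.5],"grip":0},{"travel":[-4.8,33.2,0],"delta_rot":[0,0,-102.5],"grip":0},{"travel":[-4.8,33.2,0],"delta_rot":[0,0,-102.5],"grip":0},{"travel":[-4.8,33.2,0],"delta_rot":[0,0,-102.5],"grip":0},{"travel":[-4.8,33.2,0],"delta_rot":[0,0,-102.5],"grip":0},{"travel":[-4.8,33.2,0],"delta_rot":[0,0,-102.5],"grip":0},{"travel":[-4.8,33.2,0],"delta_rot":[0,0,-102.5],"grip":0},{"travel":[-4.8,33.2,0],"delta_rot":[0,0,-102.5],"grip":0}]}}

```text
clock: 7.05
position: [436.6, 45.1, 164.1]
orientation: [-0.002, 0.766, 0.642, -0.001]
contact_force: [0.2, 1.0, 0.3]
finger_gap: 45.9
grasp_force: 0.0
```

```bash
python3 -c "
from h import *
todo([440,46,130],RG);print(observe()['position'])"
```

```text
travel cm [0.15 0.33 3.41]
rot deg [ -0.24  -0.05 -22.35]
[436.62577024  45.1049979  164.1180743 ]
```

>>> {"fn": "servo_tool", "kwargs": {"motion": [{"travel":[0.1,0.3,0],"delta_rot":[0,0,-22.4],"grip":0},{"travel":[0.1,0.3,0],"delta_rot":[0,0,-22.4],"grip":0},{"travel":[0.1,0.3,0],"delta_rot":[0,0,-22.4],"grip":0},{"travel":[0.1,0.3,0],"delta_rot":[0,0,-22.4],"grip":0},{"travel":[0.1,0.3,1.5],"delta_rot":[0,0,-22.4],"grip":0},{"travel":[0.1,0.3,3],"delta_rot":[0,0,-22.4],"grip":0},{"travel":[0.1,0.3,3],"delta_rot":[0,0,-22.4],"grip":0}]}}

```text
clock: 7.63
position: [438.2, 46.6, 132.3]
orientation: [-0.003, 0.63, 0.777, -0.002]
contact_force: [0.0, -0.2, -1.2]
finger_gap: 45.8
grasp_force: 0.0
```

```bash
python3 -c "
from h import *
todo([440,46,50],RG);print(observe()['position'])
a=read_camera('side')[190:330,240:400];b=read_camera('top')[180:300,200:330]
cv2.imwrite('pics/grip.png',np.hstack([cv2.resize(a,(400,350)),cv2.resize(b,(380,350))])[:,:,::-1])"
```

```text
travel cm [-0.12  0.23  8.23]
rot deg [-0.43 -0.17 -0.36]
[438.1911124   46.58513873 132.2749802 ]
```

View pics/grip.png

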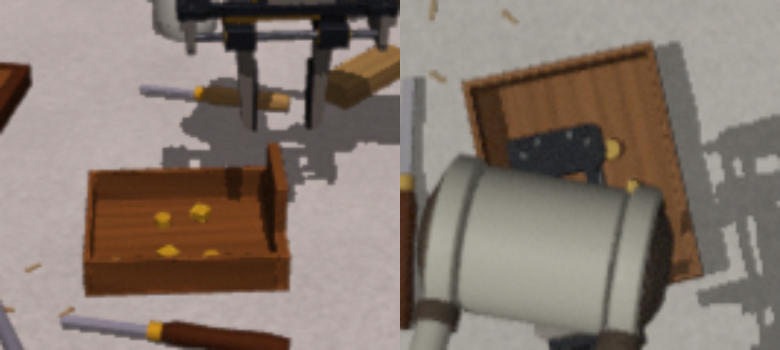

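The fingers straddle the board, at 250 and 318 either side of 278 in the side crop. Descending and gripping.

>>> {"fn": "servo_tool", "kwargs": {"motion": [{"travel":[-0.1,0.2,3],"delta_rot":[0,0,0],"grip":0},{"travel":[-0.1,0.2,6],"delta_rot":[0,0,0],"grip":0},{"travel":[-0.1,0.2,8.1],"delta_rot":[0,0,0],"grip":0},{"travel":[-0.1,0.2,8.1],"delta_rot":[0,0,0],"grip":0},{"travel":[-0.1,0.2,8.1],"delta_rot":[0,0,0],"grip":-1},{"travel":[-0.1,0.2,8.1],"delta_rot":[0,0,0],"grip":-1},{"travel":[-0.1,0.2,8.1],"delta_rot":[0,0,0],"grip":-1},{"travel":[-0.1,0.2,8.1],"delta_rot":[0,0,0],"grip":-1},{"travel":[-0.1,0.2,8.1],"delta_rot":[0,0,0],"grip":-1},{"travel":[-0.1,0.2,8.1],"delta_rot":[0,0,0],"grip":-1},{"travel":[-0.1,0.2,8.1],"delta_rot":[0,0,0],"grip":-1},{"travel":[-0.1,0.2,8.1],"delta_rot":[0,0,0],"grip":-1}]}}

```text
clock: 8.73
position: [444.0, 45.4, 56.2]
orientation: [0.0, 0.629, 0.778, 0.0]
contact_force: [-2.6, 0.2, 6.4]
finger_gap: 11.8
grasp_force: 30.0
```

>>> {"fn": "servo_tool", "kwargs": {"motion": [{"travel":[0,0,-0.3],"delta_rot":[0,0,0],"grip":-1},{"travel":[0,0,-0.8],"delta_rot":[0,0,0],"grip":-1},{"travel":[0,0,-1.5],"delta_rot":[0,0,0],"grip":-1},{"travel":[0,0,-2.5],"delta_rot":[0,0,0],"grip":-1},{"travel":[0,0,-4],"delta_rot":[0,0,0],"grip":-1},{"travel":[0,0,-5.5],"delta_rot":[0,0,0],"grip":-1},{"travel":[0,0,-7],"delta_rot":[0,0,0],"grip":-1},{"travel":[0,0,-8.5],"delta_rot":[0,0,0],"grip":-1},{"travel":[0,0,-10],"delta_rot":[0,0,0],"grip":-1},{"travel":[0,0,-11],"delta_rot":[0,0,0],"grip":-1},{"travel":[0,0,-11.7],"delta_rot":[0,0,0],"grip":-1},{"travel":[0,0,-12],"delta_rot":[0,0,0],"grip":-1}]}}

```text
clock: 9.73
position: [444.0, 45.4, 176.6]
orientation: [0.001, 0.629, 0.778, 0.0]
contact_force: [0.5, -0.9, -3.7]
finger_gap: 12.0
grasp_force: 30.0
```

>>> {"fn": "servo_tool", "kwargs": {"motion": [{"travel":[0,0,-0.5],"delta_rot":[0,0,0],"grip":-1},{"travel":[0,0,-1.5],"delta_rot":[0,0,0],"grip":-1},{"travel":[0,0,-3],"delta_rot":[0,0,0],"grip":-1},{"travel":[0,0,-4.5],"delta_rot":[0,0,0],"grip":-1},{"travel":[0,0,-6],"delta_rot":[0,0,0],"grip":-1},{"travel":[0,0,-7.5],"delta_rot":[0,0,0],"grip":-1},{"travel":[0,0,-9],"delta_rot":[0,0,0],"grip":-1},{"travel":[0,0,-10.5],"delta_rot":[0,0,0],"grip":-1},{"travel":[0,0,-12],"delta_rot":[0,0,0],"grip":-1},{"travel":[0,0,-13],"delta_rot":[0,0,0],"grip":-1},{"travel":[0,0,-13],"delta_rot":[0,0,0],"grip":-1},{"travel":[0,0,-13],"delta_rot":[0,0,0],"grip":-1}]}}

```text
clock: 10.73
position: [443.5, 45.5, 305.2]
orientation: [0.0, 0.629, 0.778, 0.0]
contact_force: [-0.3, 0.2, -3.9]
finger_gap: 11.9
grasp_force: 30.0
```

```bash
python3 -c "
from h import *
s=observe();print(s['position'],s['joint_positions'].round(2),s['contact_force'],s['ft_torque'])
R0=rot()
tr=Rn.from_euler('z',12.3,degrees=True)
for k in (39.5,45):
  d=tr.apply([np.cos(np.radians(k)),np.sin(np.radians(k)),0]); ax=np.cross([0,0,1],d)
  print(k,'tool rotvec for 30deg',R0.inv().apply(30*ax).round(2))
  rr=Rn.from_rotvec(np.radians(30)*ax); g=s['position']+[0,0,19]; 
  P=g+rr.apply(s['position']-g); print('TCP shift keeping grip',R0.inv().apply(P-s['position'])/10)
  low=g+rr.apply(tr.apply([[182,76,-66],[182,76,-26],[182,-76,-66],[-6,76,-66]])); print(low.round())
a=read_camera('side')[60:340,200:460];b=read_camera('top')[150:330,180:360]
cv2.imwrite('pics/lift.png',np.hstack([cv2.resize(a,(420,450)),cv2.resize(b,(370,450))])[:,:,::-1])"
```

```text
[443.53263964  45.51971674 305.2287014 ] [-0.17 -0.24  1.8   0.    1.57 -0.38] [-0.28704188  0.2177513  -3.94526936] [-0.09224708  0.13690231  0.02428413]
39.5 tool rotvec for 30deg [ 23.08 -19.16  -0.  ]
TCP shift keeping grip [-0.60682423 -0.73089869 -0.25465278]
[[569. 113. 173.]
 [581. 128. 207.]
 [610. -26. 221.]
 [397.  88. 245.]]
45 tool rotvec for 30deg [ 2.114e+01 -2.129e+01 -1.000e-02]
TCP shift keeping grip [-0.67408865 -0.66937341 -0.25463761]
[[574. 110. 176.]
 [585. 127. 210.]
 [614. -26. 230.]
 [400.  85. 242.]]
```

View pics/lift.png

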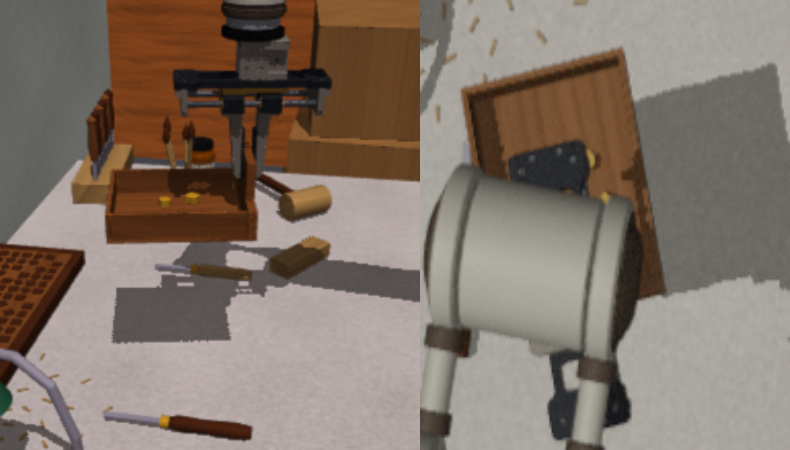

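The tray is lifted, level and clear, with the fittings in the middle at about (165–192, 200) in the side crop. Tilting towards the far left corner.

>>> {"fn": "servo_tool", "kwargs": {"motion": [{"travel":[0,0,0],"delta_rot":[1,-1,0],"grip":-1},{"travel":[-0.1,-0.1,0],"delta_rot":[2.5,-2.5,0],"grip":-1},{"travel":[-0.2,-0.2,0],"delta_rot":[4.5,-4.5,0],"grip":-1},{"travel":[-0.3,-0.3,0],"delta_rot":[6.5,-6.5,0],"grip":-1},{"travel":[-0.3,-0.3,-0.1],"delta_rot":[8.5,-8.5,0],"grip":-1},{"travel":[-0.4,-0.4,-0.1],"delta_rot":[10.5,-10.5,0],"grip":-1},{"travel":[-0.4,-0.4,-0.1],"delta_rot":[12.5,-12.5,0],"grip":-1},{"travel":[-0.5,-0.5,-0.1],"delta_rot":[14.5,-14.5,0],"grip":-1},{"travel":[-0.5,-0.5,-0.2],"delta_rot":[16.5,-16.5,0],"grip":-1},{"travel":[-0.6,-0.6,-0.2],"delta_rot":[18.5,-18.5,0],"grip":-1},{"travel":[-0.7,-0.7,-0.2],"delta_rot":[20.2,-20.2,0],"grip":-1},{"travel":[-0.7,-0.7,-0.2],"delta_rot":[21.2,-21.2,0],"grip":-1}]}}

```text
clock: 11.83
position: [438.0, 37.9, 305.9]
orientation: [0.027, 0.606, 0.751, -0.259]
contact_force: [0.6, -0.1, -3.1]
finger_gap: 11.9
grasp_force: 30.0
```

>>> {"fn": "servo_tool", "kwargs": {"motion": [{"travel":[0,0,0],"delta_rot":[0,0,0],"grip":-1},{"travel":[0,0,0],"delta_rot":[0,0,0],"grip":-1},{"travel":[0,0,0],"delta_rot":[0,0,0],"grip":-1},{"travel":[0,0,0],"delta_rot":[0,0,0],"grip":-1},{"travel":[0,0,0],"delta_rot":[0,0,0],"grip":-1},{"travel":[0,0,0],"delta_rot":[0,0,0],"grip":-1},{"travel":[0,0,0],"delta_rot":[0,0,0],"grip":-1},{"travel":[0,0,0],"delta_rot":[0,0,0],"grip":-1},{"travel":[0,0,0],"delta_rot":[0,0,0],"grip":-1},{"travel":[0,0,0],"delta_rot":[0,0,0],"grip":-1},{"travel":[0,0,0],"delta_rot":[0,0,0],"grip":-1},{"travel":[0,0,0],"delta_rot":[0,0,0],"grip":-1}]}}

```text
clock: 12.83
position: [438.1, 37.2, 307.2]
orientation: [0.027, 0.607, 0.751, -0.257]
contact_force: [0.3, -0.5, -3.2]
finger_gap: 11.4
grasp_force: 30.0
```

```bash
cat > chk.py <<'E'
from h import *
s=observe(); R=rot(); RT=R*RG.inv()*Rn.from_euler('z',12.3,degrees=True)  # tray orientation if held rigidly
gp=s['position']-19*R.as_matrix()[:,2]; h=80  # grip height on tray: TCP 56 + 19 ~ 75
org=gp-RT.apply([-91,0,75]); print("TCP",s['position'].round(1),"tilt",np.degrees(np.arccos(RT.as_matrix()[2,2])).round(1),"f",s['contact_force'].round(1),"gap",s['finger_gap'],s['grasp_force'])
C=lambda p: org+RT.apply(p)
print("lowest z",C([[91,76,0],[-97,76,0],[91,-76,0]])[:,2].round())
for n in("top","side"):
    im=read_camera(n); cv2.imwrite(f"pics/end_{n}.png",im[:,:,::-1])
    hs=cv2.cvtColor(im,cv2.COLOR_RGB2HSV)
    m=cv2.inRange(hs,(18,120,70),(32,255,255))
    P=np.array([proj(n,C(q)) for q in [(85,70,6),(85,-70,6),(-85,-70,6),(-85,70,6)]]); print(n,"inner corners FL FR NR NL",P.round(0).tolist())
    x0,y0=P.min(0).astype(int)-25; x1,y1=P.max(0).astype(int)+25
    k,_,st,ce=cv2.connectedComponentsWithStats(m)
    nrm=RT.as_matrix()[:,2]
    for i in range(1,k):
        if st[i,4]>=6 and x0<ce[i][0]<x1 and y0<ce[i][1]<y1:
            o,d=ray(n,ce[i]); t=nrm@(C([0,0,14])-o)/(nrm@d); print("  brass",ce[i].round(0),"area",st[i,4],"tray xy",RT.inv().apply(o+d*t-org)[:2].round(0))
E
python3 chk.py
```

```text
TCP [438.1  37.2 307.2] tilt 30.0 f [ 0.3 -0.5 -3.2] gap 11.370159440110946 29.99775767326355
lowest z [168. 234. 221.]
top inner corners FL FR NR NL [[238.0, 213.0], [299.0, 191.0], [309.0, 268.0], [245.0, 289.0]]
  brass [247. 214.] area 22 tray xy [71. 46.]
  brass [239. 222.] area 54 tray xy [60. 66.]
  brass [242. 244.] area 6 tray xy [ 8. 63.]
  brass [247. 243.] area 10 tray xy [ 6. 51.]
  brass [247. 268.] area 19 tray xy [-47.  56.]
side inner corners FL FR NR NL [[290.0, 230.0], [286.0, 185.0], [354.0, 162.0], [364.0, 206.0]]
  brass [292. 218.] area 16 tray xy [76. 47.]
  brass [320. 228.] area 10 tray xy [15. 97.]
```

Run:
```python
import cv2,numpy as np
for n,(y0,y1,x0,x1) in dict(top=(204,276,228,276),side=(205,240,280,330)).items():
    h=cv2.cvtColor(cv2.imread(f"pics/end_{n}.png"),cv2.COLOR_BGR2HSV)[y0:y1,x0:x1].astype(int)
    print(n)
    for i,row in enumerate(h): print(y0+i,''.join('#' if 17<=a<=33 and s>110 and v>60 else 'd' if v<45 else 'r' if a<17 and s>90 else '.' for a,s,v in row))
```

```text
top
204 ddddddddddddd.....rrrrrrrrrrrrrrrrrrrrrrrrrrrrrr
205 ddddddddddddd.......rrrrrrrrrrrrrrrrrrrrrrrrrrrr
206 ddddddddddddd........rrrrrrrrrrrrrrrrrrrrrrrrrrr
207 ddddddddddddd........rrrrrrrrrrrrrrrrrrrrrrrrrrr
208 ddddddddddddd.........rrrrrrrrrrrrrrrrrrrrrrrrrr
209 dddddddddddddd.d......rrrrrrrrrrrrrrrrrrrrrrrrrr
210 dddddddddd...ddd......rrrrrrrrrrrrrrrrrrrrrrrrrr
211 dddddddddd...dd.d....##rrrrrrrrrrrrrrrrrrrrrrrrr
212 dddddddddd...d...######rrrrrrrrrrrrrrrrrrrrrrrrr
213 dddddddddd...d...#####rrrrrrrrrrrrrrrrrrrrrrr#rr
214 dd.ddddddd...d...#####rrrrrrrrrrrrrrrrrrrrrrrrrr
215 ...dddddd####d...####rrrrrrrrrrrrrrrrrrrrrrrrrrr
216 ...dddddd####d...###rrrrrrrrrrrrrrrrrrrrr#rrrrrr
217 ...dddddd####dd..rrrrrrrrrrrrrrrrrrrrrrrrrrrrrrr
218 ...dddddd####dd.drrrrrrrrrrrrrrrrrrrrrrrrrrrrrrr
219 rrrdddddd####.dddrrrrrrrrrrrrrrrrrrrrrrrrrrrrrrr
220 rrrdddddd####.dd..rrrrrrrrrrrrrrrrrrrrrrrrrrrrrr
221 rrrddddddr###.dd..rrrrrrrrrrrrrrrrrrrrrrrrrrrrrr
222 rrrdddddd.###.d.d.rrrrrrrrrrrrrrrrrrrrrrrrrrrrrr
223 rrrrddddd.####.dd.rrrrrrrrrrrrrrrrrrrrrrrrrr#rrr
224 rrrddddddd####ddd.rrrrrrrrrrrrrr
[... 3949 characters left out ...]
rrrrrrrrrrrrrrrrrrrrrrrrrrrr#####rrr#r#r
228 .....rrrrrrrrrrrrrrrrrrrrrrrrrrrr.....####rrrrrrr#
229 ......rrrrrrrrrrrrrrrrrrrrrrrr........r###r#rrr#rr
230 .......rrrrrrrrrrrrrrrrrrrr...............rrrrrrrr
231 .......rrrrrrrrrrrrrrrrr.....................rrrr#
232 ........rrrrrrrrrrrrr.............................
233 .........rrrrrrrrr................................
234 .........rrrrr....................................
235 ..........r.......................................
236 ..................................................
237 ..................................................
238 ..................................................
239 ..................................................
```

```bash
python3 -c "
from h import *
for n in('top','side'): print(n,ray(n,(0,0))[0].round())
R=rot().inv()
for v in ([0,-120,0],[100,-100,0],[0,0,100]): print(v,(R.apply(v)/10).round(2))
print('pot',onz('top',(470,215),0))
# rock: from 45deg direction to k, 32deg
tr=Rn.from_euler('z',12.3,degrees=True)
def tl(k,a):
  d=tr.apply([np.cos(np.radians(k)),np.sin(np.radians(k)),0]); return Rn.from_rotvec(np.radians(a)*np.cross([0,0,1],d))
for k,a in((25,32),(65,32),(45,33)): print(k,(rot().inv()*tl(k,a)*RG).as_rotvec(degrees=True).round(1))
"
```

```text
top [ 376.  -67. 1442.]
side [359. 947. 667.]
[0, -120, 0] [-10.78  -1.56   5.03]
[100, -100, 0] [-11.59   7.96   1.48]
[0, 0, 100] [-3.53 -3.53 -8.66]
pot [ 591.12555856 -417.27943814    0.        ]
25 [ 7.5  7.2 -3. ]
65 [-7.3 -7.6  2.6]
45 [ 2.1 -2.2 -0.2]
```

Two arcs near (247,243) and (247,268) are the gripper's own gold rings, so they aren't fittings. The visible brass is in the corner cluster, but the gripper hides part of it. I'll rock the tilt direction gently to settle the fittings, then shift for a better view.

>>> {"fn": "servo_tool", "kwargs": {"motion": [{"travel":[0,0,0],"delta_rot":[2.5,2.4,-1],"grip":-1},{"travel":[0,0,0],"delta_rot":[5,4.8,-2],"grip":-1},{"travel":[0,0,0],"delta_rot":[7.5,7.2,-3],"grip":-1},{"travel":[0,0,0],"delta_rot":[7.5,7.2,-3],"grip":-1},{"travel":[0,0,0],"delta_rot":[7.5,7.2,-3],"grip":-1},{"travel":[0,0,0],"delta_rot":[7.5,7.2,-3],"grip":-1},{"travel":[0,0,0],"delta_rot":[7.5,7.2,-3],"grip":-1},{"travel":[0,0,0],"delta_rot":[7.5,7.2,-3],"grip":-1},{"travel":[0,0,0],"delta_rot":[7.5,7.2,-3],"grip":-1},{"travel":[0,0,0],"delta_rot":[5,4.8,-2],"grip":-1},{"travel":[0,0,0],"delta_rot":[2.5,2.4,-1],"grip":-1},{"travel":[0,0,0],"delta_rot":[0,0,0],"grip":-1}]}}

```text
clock: 13.93
position: [438.2, 37.2, 307.4]
orientation: [0.029, 0.607, 0.751, -0.257]
contact_force: [-1.1, -0.4, -2.6]
finger_gap: 11.8
grasp_force: 30.0
```

>>> {"fn": "servo_tool", "kwargs": {"motion": [{"travel":[0,0,0],"delta_rot":[-2.5,-2.5,1],"grip":-1},{"travel":[0,0,0],"delta_rot":[-5,-5,2],"grip":-1},{"travel":[0,0,0],"delta_rot":[-7.3,-7.6,2.6],"grip":-1},{"travel":[0,0,0],"delta_rot":[-7.3,-7.6,2.6],"grip":-1},{"travel":[0,0,0],"delta_rot":[-7.3,-7.6,2.6],"grip":-1},{"travel":[0,0,0],"delta_rot":[-7.3,-7.6,2.6],"grip":-1},{"travel":[0,0,0],"delta_rot":[-7.3,-7.6,2.6],"grip":-1},{"travel":[0,0,0],"delta_rot":[-7.3,-7.6,2.6],"grip":-1},{"travel":[0,0,0],"delta_rot":[-7.3,-7.6,2.6],"grip":-1},{"travel":[0,0,0],"delta_rot":[-4,-4,1.4],"grip":-1},{"travel":[0,0,0],"delta_rot":[-1,-1,0.3],"grip":-1},{"travel":[0,0,0],"delta_rot":[1,-1,0],"grip":-1}]}}

```text
clock: 14.93
position: [439.1, 36.1, 308.0]
orientation: [0.027, 0.606, 0.748, -0.269]
contact_force: [0.6, -0.0, -2.8]
finger_gap: 11.8
grasp_force: 30.0
```

```bash
python3 chk.py; python3 -c "
from h import *
print((rot().inv().apply([0,-200,0])/10).round(2))"
```

```text
TCP [439.1  36.1 308. ] tilt 31.3 f [ 0.6 -0.  -2.8] gap 11.769878560182127 29.998367428779602
lowest z [165. 235. 221.]
top inner corners FL FR NR NL [[240.0, 213.0], [300.0, 191.0], [310.0, 268.0], [246.0, 289.0]]
  brass [248. 213.] area 40 tray xy [74. 47.]
  brass [239. 221.] area 52 tray xy [64. 70.]
  brass [244. 242.] area 16 tray xy [12. 61.]
  brass [247. 266.] area 18 tray xy [-43.  60.]
side inner corners FL FR NR NL [[290.0, 230.0], [286.0, 184.0], [353.0, 161.0], [364.0, 206.0]]
  brass [292. 219.] area 18 tray xy [75. 50.]
  brass [320. 228.] area 8 tray xy [16. 98.]
[-17.82  -2.42   8.74]
```

>>> {"fn": "servo_tool", "kwargs": {"motion": [{"travel":[-0.4,0,0.2],"delta_rot":[0,0,0],"grip":-1},{"travel":[-1.2,-0.2,0.6],"delta_rot":[0,0,0],"grip":-1},{"travel":[-2.4,-0.3,1.2],"delta_rot":[0,0,0],"grip":-1},{"travel":[-4,-0.5,2],"delta_rot":[0,0,0],"grip":-1},{"travel":[-6,-0.8,2.9],"delta_rot":[0,0,0],"grip":-1},{"travel":[-8,-1.1,3.9],"delta_rot":[0,0,0],"grip":-1},{"travel":[-10,-1.3,4.9],"delta_rot":[0,0,0],"grip":-1},{"travel":[-12,-1.6,5.9],"delta_rot":[0,0,0],"grip":-1},{"travel":[-14,-1.9,6.8],"delta_rot":[0,0,0],"grip":-1},{"travel":[-16,-2.2,7.8],"delta_rot":[0,0,0],"grip":-1},{"travel":[-17.2,-2.3,8.4],"delta_rot":[0,0,0],"grip":-1},{"travel":[-17.8,-2.4,8.7],"delta_rot":[0,0,0],"grip":-1}]}}

```text
clock: 16.03
position: [437.7, -164.7, 307.7]
orientation: [0.029, 0.606, 0.748, -0.269]
contact_force: [0.2, -0.8, -3.5]
finger_gap: 11.9
grasp_force: 30.0
```

```bash
python3 chk.py
python3 - <<'E'
from h import *
s=observe(); R=rot(); RT=R*RG.inv()*Rn.from_euler('z',12.3,degrees=True); org=s['position']-19*R.as_matrix()[:,2]-RT.apply([-91,0,75])
# rectify the fittings-top plane (z=16) to tray xy, 2 mm cells
q=[(90,75),(90,-25),(-40,-25),(-40,75)]
dst=np.float32([((75-y)/2,(90-x)/2) for x,y in q])
im=cv2.imread("pics/end_top.png")
H=cv2.getPerspectiveTransform(np.float32([proj("top",org+RT.apply([x,y,16])) for x,y in q]),dst)
h=cv2.cvtColor(cv2.warpPerspective(im,H,(50,65)),cv2.COLOR_BGR2HSV).astype(int)
print("cols y=75..-25, rows x=90..-40")
for i,row in enumerate(h): print(90-2*i,''.join('#' if 17<=a<=33 and s>110 and v>60 else 'd' if v<45 else 'r' if a<17 and s>90 else '.' for a,s,v in row))
E
```

```text
TCP [ 437.7 -164.7  307.7] tilt 31.4 f [ 0.2 -0.8 -3.5] gap 11.881106487851422 29.998052716255188
lowest z [165. 234. 221.]
top inner corners FL FR NR NL [[338.0, 214.0], [402.0, 192.0], [418.0, 269.0], [350.0, 289.0]]
  brass [369. 267.] area 14 tray xy [-55.  21.]
side inner corners FL FR NR NL [[308.0, 192.0], [304.0, 156.0], [362.0, 134.0], [371.0, 171.0]]
  brass [310. 182.] area 6 tray xy [75. 46.]
cols y=75..-25, rows x=90..-40
90 ddddd...ddddddddddddddddddddd.rrrrrrrrrrrrrrrrrrrr
88 d.ddd....dddddddddddddddddddd..rrrrrrrrrrrrrrrrrrr
86 dddd......dddddddddddddddddd...rrrrrrrrrrrrrrrrrrr
84 dddd......dddddddddddddddddd....rrrrrrrrrrrrrrrrrr
82 ddd........ddddddddddddddddd....rrrrrrrrrrrrrrrrrr
80 ddd........ddddddddddddddddd.....rrrrrrrrrrrrrrrrr
78 dd..........dddddddddddddddd.....rrrrrrrrrrrrrrrrr
76 d...........dddddddddddddddd.....rrrrrrrrrrrrrrrrr
74 ............ddddddddddddddd.......rrrrrrrrrrrrrrrr
72 ............dd.dddddddddddd.......rrrrrrrrrrrrrrrr
70 ............dd...dddddddddd.......rrrrrrrrrrrrrrrr
68 .............d....dddddd.dd.......rrrrrrrrrrrrrrrr
66 ..........
[... 2158 characters left out ...]
...........ddd.d...rrrrrrrrrrrrrrrrrrrrr
-16 .....................ddd.dd..rrrrrrrrrrrrrrrrrrrrr
-18 .....................ddd.dd...rrrrrrrrrrrrrrrrrrrr
-20 .....................ddd.dddd.rrrrrrrrrrrrrrrrrrrr
-22 .....................dddddddd.rrrrrrrrrrrrrrrrrrrr
-24 .....................dddddddddrrrrrrrrrrrrrrrrrrrr
-26 .....................ddddddddddrrrrrrrrrrr.rrrrrrr
-28 .....................ddddddddddddrrrrrrrrrrrrrrrrr
-30 .....................ddddddddddddrrrrrrrrrrrrrrrrr
-32 .....................dddddddddddddrrrrrrrrrrrrrrrr
-34 .....................dddddddddddddrrrrrrrrrrrrrrrr
-36 .....................dddddddddddddrrrrrrrrrrrrrrrr
-38 .....................dddddddddddddrrrrrrrrrrrrrrrr
```

Moving right hides the corner more, so I'll move left, staying about 10 cm from the lamp.

>>> {"fn": "servo_tool", "kwargs": {"motion": [{"travel":[0.4,0,-0.2],"delta_rot":[0,0,0],"grip":-1},{"travel":[1.2,0.2,-0.6],"delta_rot":[0,0,0],"grip":-1},{"travel":[2.4,0.3,-1.2],"delta_rot":[0,0,0],"grip":-1},{"travel":[4,0.5,-2],"delta_rot":[0,0,0],"grip":-1},{"travel":[6,0.8,-2.9],"delta_rot":[0,0,0],"grip":-1},{"travel":[8,1.1,-3.9],"delta_rot":[0,0,0],"grip":-1},{"travel":[10,1.3,-4.9],"delta_rot":[0,0,0],"grip":-1},{"travel":[12,1.6,-5.9],"delta_rot":[0,0,0],"grip":-1},{"travel":[14,1.9,-6.8],"delta_rot":[0,0,0],"grip":-1},{"travel":[16,2.2,-7.8],"delta_rot":[0,0,0],"grip":-1},{"travel":[17.2,2.3,-8.4],"delta_rot":[0,0,0],"grip":-1},{"travel":[17.8,2.4,-8.7],"delta_rot":[0,0,0],"grip":-1}]}}

```text
clock: 17.13
position: [437.9, 39.7, 307.3]
orientation: [0.029, 0.604, 0.75, -0.269]
contact_force: [-0.3, -0.7, -3.8]
finger_gap: 11.9
grasp_force: 30.0
```

>>> {"fn": "servo_tool", "kwargs": {"motion": [{"travel":[0.3,0,-0.2],"delta_rot":[0,0,0],"grip":-1},{"travel":[1,0.1,-0.5],"delta_rot":[0,0,0],"grip":-1},{"travel":[2,0.3,-1],"delta_rot":[0,0,0],"grip":-1},{"travel":[3.2,0.4,-1.6],"delta_rot":[0,0,0],"grip":-1},{"travel":[4.5,0.6,-2.2],"delta_rot":[0,0,0],"grip":-1},{"travel":[6,0.8,-2.9],"delta_rot":[0,0,0],"grip":-1},{"travel":[7.5,1,-3.7],"delta_rot":[0,0,0],"grip":-1},{"travel":[8.7,1.2,-4.3],"delta_rot":[0,0,0],"grip":-1},{"travel":[9.5,1.3,-4.7],"delta_rot":[0,0,0],"grip":-1},{"travel":[9.8,1.3,-4.8],"delta_rot":[0,0,0],"grip":-1},{"travel":[9.8,1.3,-4.8],"delta_rot":[0,0,0],"grip":-1},{"travel":[9.8,1.3,-4.8],"delta_rot":[0,0,0],"grip":-1}]}}

```text
clock: 18.13
position: [437.6, 146.8, 307.3]
orientation: [0.029, 0.605, 0.749, -0.269]
contact_force: [0.0, -0.5, -3.6]
finger_gap: 11.8
grasp_force: 30.0
```

```bash
cat > rect.py <<'E'
from h import *
s=observe(); R=rot(); RT=R*RG.inv()*Rn.from_euler('z',12.3,degrees=True); org=s['position']-19*R.as_matrix()[:,2]-RT.apply([-91,0,75])
q=[(90,75),(90,-25),(10,-25),(10,75)]
dst=np.float32([((75-y)/2,(90-x)/2) for x,y in q])
im=cv2.imread("pics/end_top.png")
H=cv2.getPerspectiveTransform(np.float32([proj("top",org+RT.apply([x,y,16])) for x,y in q]),dst)
h=cv2.cvtColor(cv2.warpPerspective(im,H,(50,40)),cv2.COLOR_BGR2HSV).astype(int)
print("cols y=75..-25, rows x=90..10")
for i,row in enumerate(h): print(90-2*i,''.join('#' if 17<=a<=33 and s>110 and v>60 else 'd' if v<45 else 'r' if a<17 and s>90 else '.' for a,s,v in row))
E
python3 chk.py; python3 rect.py
```

```text
TCP [437.6 146.8 307.3] tilt 31.4 f [ 0.  -0.5 -3.6] gap 11.807479755813532 29.997556507587433
lowest z [164. 234. 221.]
top inner corners FL FR NR NL [[187.0, 214.0], [244.0, 192.0], [250.0, 269.0], [189.0, 290.0]]
  brass [188. 219.] area 227 tray xy [65. 60.]
  brass [178. 243.] area 14 tray xy [21. 86.]
  brass [180. 267.] area 19 tray xy [-35.  84.]
side inner corners FL FR NR NL [[279.0, 257.0], [275.0, 205.0], [349.0, 180.0], [359.0, 231.0]]
  brass [328. 161.] area 7 tray xy [ -51. -136.]
  brass [281. 245.] area 30 tray xy [75. 49.]
cols y=75..-25, rows x=90..10
90 ......rrrrrrrrrrrrrrrrrrrrrrrrrrrrrrrrrrrrrrrrrrrr
88 ......rrrrrrrrrrrrrrrrrrrrrrrrrrrrrrrrrrrrrrrrrrrr
86 r########rr####rrrrrrrrrrrrrrrrrrrrrrrrrrrrrrrrrrr
84 r###############rrrrrrrrrrrrrrrrrrrrrrrrrrrrrrrrrr
82 .################rrrrrrrrrrrrrrrrrrrrrrrrrrrrrrrrr
80 r#################rrrrrrrrrrrrrrrrrrrrrrrrrrrrrrrr
78 r##################rrrrrrrrrrrrrrrrrrrrrrrrrrrrrrr
76 r###################rrrrrrrrrrrrrrrrrrrrrrrrrrrrrr
74 r###################rrrrrrrrrrrrrrrrrrrrrrrrrrrrrr
72 ####################rrrrrrrrrrrrr
[... 937 characters left out ...]
6 dddd.#######rrrrrrrrrrrrrrrrrrrrrrrrrrrrrrrrrrrrrr
34 ddddd#####rrrrrrrrrrrrrrrrrrrrrrrrrrrrrrrrrrrrrrrr
32 dddddrr###rrrrrrrrrrrrrrrrrrrrrrrrrrrrrrrrrrrrrrrr
30 dddddrrrrrrrrrrrrrrrrrrrrrrrrrrrrrrrrrrrrrr#rrrrrr
28 dddddrrrrrrrrrrrrrrrrrrrrrrrrrrrrrrrrrrrrrrrrrrrrr
26 dddddrrrrrrrrrrrrrrrrrrrrrrrrrrrrrrrrrrrrrrrrrrrrr
24 dddddrrrrrrrrrrrrrrrrrrrrrrrrrrrrrrrrrrrrrrrrrrrrr
22 dddddrrrrrrrrrrrrrrrrrrrrrrrrrrrrrrrrrrrrrrrrrrrrr
20 dddddrrrrrrrrrrrrrrrrrrrrrrrrrrrrrrrrrrrrrrrrrrrrr
18 dddddrrrrrrrrrrrrrrrrrrrrrrrrrrrrrrrrrrrrrrrrrrrrr
16 #ddddrrrrrrrrrrrrrrrrrrrrrrrrrrrrrrrrrrrrrrrrrrrrr
14 #.dddrrrrrrrrrrrrrrrrrrrrrrrrrrrrrrrrrrrrrrrrrrrrr
12 #.dddrrrrrrrrrrrrrrrrrrrrrrrrrrrrrrrrrrrrrrrrrrrrr
```

All four fittings now show clearly in the far left corner: three against the left wall and one beside them on the far wall. The tray is tilted 31° with its lowest corner about 164 mm up, and it is clear of everything. Handing in.

```bash
python3 -c "
from h import *
print(abs(observe()['dq']).max()); print(r.finish_job())"
```

```text
0.0036157550215250907
the job is handed in; nothing more can be done
None
```

The job is handed in: the lamp switch was fully pressed and released (three times, and no lamp light shows in the pictures), and the tray is held still at about 31° tilt, its lowest corner about 16 cm up and all four fittings in the far left corner; the last press peaked near 45 N at the fingertips, above the 40 N limit stated for the arm and gripper body.

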